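Lock the lift sub stub in its clamping stand

ROBOT

A 6-joint arm with a two-finger parallel gripper is mounted at the origin on the work surface. World frame = base frame: x ahead of the robot, y to its left, z up, the work surface at z = 0. Lengths are in m, angles in rad, forces in N, time in s.
With the tool pointing down it reaches from about 0.375 to 0.9 m from the base axis. Payload 3.1 kg.
Tool frame: the origin (TCP) lies at the centre of the arm's flange, where the gripper is bolted on; the fingertips stand 173 mm ahead of it and the grasp point (between the pads) lies 155 mm ahead of it; z points along the fingers, y is the line along which they close (so a half turn about z gives the same grasp; the last joint's range is limited). The gripper opens to 85 mm and grips with 20 to 120 N. Pads are 22 mm wide; open, the fingers measure 114 mm over their backs; the gripper's body (76 mm by 85 mm) begins 54 mm behind the grasp point. The pads swing forward as they close: fully open they stand 13 mm farther back than shut.
Start: joints at [0.927, 0.527, 1.433, -0, 1.181, -0.178], TCP at [0.28, 0.559, 0.405] pointing down, gripper open.
Joint ranges: [-3.08, 3.08], [-0.75, 2.2], [0.22, 2.44], [-1.43, 4.57], [0, 2.65], [-2.85, 2.85]. Speed limits (rad/s): [2.79, 2.79, 3.14, 3.14, 3.14, 3.14].

INTERFACE

Orientations are given as a unit quaternion [x, y, z, w].
In Python, from station import * gives the robot as it stands.
- The arm moves only by the shell command python3 -m jog 'ROWS' [OPENING] [FORCE]. ROWS is a JSON object of lists of equal length, an entry for each row: "linear": the shift along the world's x, y, z in mm, a list of three; "turn": the turn about the world's z in units of 5 degrees (1.0 is 5 degrees). A call has 1 to 12 rows; each row shifts and turns the commanded pose from where the row before left it; what a row does not reach is not made up. A row lasts 1/8 s, in which the tool goes at most 62.5 mm and 10.7 degrees, less where a joint would pass 70% of its speed; a pose out of reach is approached as far as the arm can. A call is refused whole if a number of a shift passes 62.5 or a number of a turn 1, either way. A call with a gripper value outside its range is refused whole. OPENING is the opening, from 0 (shut) to 1 (fully open), set as the call begins (- or left out, the last holds). The fingers move at their own pace and stop on an object; FORCE is the grip in N (left out, the last holds). Time passes only in rows, so rows that do not move let the fingers close. It gives the time, the measured TCP pose, the force, the opening and the grip force at its end, in the units of the state.
- sense(): the state, without advancing time (a new reading comes with each control period).
- snapshot(name): name is "scene" or "top" or "wrist"; returns the picture (400x640x3 uint8, red, green, blue); there is no depth.
- get_calibration(name): a dict with "fx", "fy", "cx", "cy" (pixels), "dist_coeffs" ([k1, k2, p1, p2, k3] as OpenCV has them; the pictures are not rectified), "world_to_cam" (4x4, takes a point from world to camera coordinates). Camera axes: x right, y down, z forward; pixel columns grow to the right and rows downward; lengths in m; the calibration is good to about 2 mm. A picture is of the moment at which its call begins: read the wrist's pose just before it. get_calibration takes no time and is no camera call; for the wrist camera it gives the pose at the moment of the call.
- sign_off(): hands the job in; it is judged then, once.
The state is a dict: "t": time; "q": joint angles; "qd": joint speeds; "tau": joint torques, N m; "tcp_pos": TCP position; "tool_rot": TCP orientation; "force": force on the tool from outside, world axes, zero at the start; "ft_torque": the same for the moment, N m; "finger_gap": opening from 0.0 (shut) to 1.0 (fully open); "gripper_force": force on a finger pad.
Only numpy, scipy, OpenCV 4.12 (cv2) and the standard library are available. Lean on these libraries where they do the work, as an engineer would, in place of code of your own. Each camera call takes 0.05 s, during which the arm holds its last target. There are 200 camera calls.

TASK

Lock down the lift sub stub that lies in the vee of the clamping stand: swing the clamp arm over it to its stop, screw the lever-headed bolt in clockwise until it is snug with its lever still standing up, and only then fold the lever fully down along the arm. Leave the stub lying where it is in the vee, leave the torch and the gauge block alone, and let go of everything.

Things in the scene. Friction and masses are not known exactly. Their poses are not given: they have to be found in the camera images.
- stand: Fixed clamping stand: dark steel base plate 200 x 150 x 16 mm, a steel vee along its y axis, and a post 85 mm from the origin on its +x side (the side away from the robot at yaw 0). Origin: on the work surface, below the middle of the vee and below the place of the bolt when the arm is at its stop; z up. The arm's vertical hinge axis passes through (85, 0) mm. Turned up to 0.3 rad in yaw.
- swing_arm (a joint): Angle of the aluminium clamp arm about the vertical post, rad: 0 = at its stop, straight over the stub, pointing along the stand's -x; grows as the arm turns counter-clockwise seen from above (its end then stands out towards the stand's -y), up to 1.6. The arm is 34 mm wide, its underside 112 mm and its top 133 mm above the work surface, and stays where it is left; about 2 N at the knob swing it.
- knob (a point): Middle of the black upright round knob near the end of the clamp arm: 22 mm across and 27 mm tall (about 140 to 167 mm above the work surface; this point at 155 mm), 145 mm from the post axis and 60 mm further out than the bolt. It swings the arm. It does not turn.
- bolt (a joint): Turn of the vertical lever-headed bolt relative to the arm, rad: 0 = screwed in and snug (a hard stop, its foot just pressing on the stub); positive = unscrewed, up to 3.4. Clockwise seen from above lowers it, 2 mm per rad. It stays where it is left; about 0.1 N m turns it.
- pivot (a point): The lever's hinge point, on the bolt's axis, 85 mm from the post axis towards the knob; 157 mm above the work surface when snug. The point turns with the lever: when the lever stands up its z is up.
- lever (a joint): Fold of the lever, rad: 0 = standing straight up on the bolt, 1.57 = folded down level (closed). It stays where it is left; about 3 N near its end fold it. It folds one way only, towards its flat +x face, a direction that lies at yaw (stand yaw + swing_arm + bolt); so with the bolt snug it folds along the arm towards the post, and then lies about 18 mm clear above the arm.
- lever_mid (a point): Point in the steel lever 50 mm from its hinge, on its centre line. The lever is a flat steel paddle 12 mm thick (its x, the fold direction), 26 mm wide (its y), reaching from 15 to 80 mm from the hinge; upright its top is about 240 mm above the work surface.
- stub_center (a point): Centre of the axis of the green painted steel lift sub stub, lying loose in the vee along the stand's y: 152 mm long, 56 mm across in the vee, with a 68 mm collar at its +y end and a 44 mm neck at its -y end; 0.95 kg; axis about 65 mm above the work surface.
- torch_center (a point): Middle of the red steel torch, 158 mm long, 44 mm across the head, lying on the shelf: a bystander.
- block_center (a point): Middle of the white ceramic gauge block, 70 x 40 x 22 mm, lying on the shelf: a bystander.
Mind the look-alikes: they are no part of the job. Leave any purple look-alike of the stand alone.

How it is judged:
On the way, in this order (a step that is already met when the one before it is completed fails the run):
1. the clamp arm is swung to its stop over the stub (value of joint swing_arm below 0.06 rad), for 0.2 s.
2. the bolt is screwed in until snug, its lever still standing (value of joint bolt below 0.1 rad and value of joint swing_arm below 0.08 rad and value of joint lever below 0.6 rad), for 0.2 s.
3. the lever is folded fully down (value of joint lever above 1.42 rad and value of joint swing_arm below 0.08 rad and value of joint bolt below 0.12 rad), for 0.2 s.
At the end, for the whole second after the job is handed in: The clamp arm is at its stop (within 0.08 rad), the bolt is snug (within 0.12 rad of its stop), the lever is folded down (1.42 rad or more of 1.57), all at rest, and the stub lies in the vee within 10 mm of where it was (all of step 3 and distance of stub_center from where it was at the start of the episode below 0.01 m and velocity of joint swing_arm between -0.1 and 0.1 rad/s and velocity of joint bolt between -0.1 and 0.1 rad/s and velocity of joint lever between -0.1 and 0.1 rad/s); the robot touches nothing.
It fails at once if the lever is folded before the bolt is snug (value of joint lever above 0.9 rad and value of joint bolt above 0.3 rad).
It fails at once if the stub is lifted or knocked out of the vee (distance of stub_center from where it was at the start of the episode above 0.025 m).
It fails at once if the torch or the gauge block is disturbed (distance of any of torch_center, block_center from where it was at the start of the episode above 0.03 m).
It also fails if it takes over 72 s, if anything falls off the work surface, if the arm or the gripper's body presses on something with over 40 N, if the wrist force passes 120 N, or if a joint passes its speed limit or range.

## Working session

There is one attempt and no reset: what is moved stays moved. The work goes in short steps, Python scripts to look and compute and a shell command to move; the robot and the scene stay as the last step left them, time stands still between calls to the robot, and variables do not carry over. Pictures are saved under pics/ and viewed, at most 10 in all, crops included, and the job is handed in when it is done.

```bash
mkdir -p pics; ls; python3 - <<'E'
from station import *
import cv2
for n in ["scene","top"]:
    im=snapshot(n); cv2.imwrite(f"pics/{n}0.png",im[:,:,::-1])
    print(n,get_calibration(n))
s=sense();print(s)
E
```

```text
pics
scene {'fx': 411.99704457549905, 'fy': 411.99704457549905, 'cx': 314.0136915538876, 'cy': 205.23655629988028, 'dist_coeffs': array([-0.0629616,  0.       ,  0.       ,  0.       ,  0.       ]), 'world_to_cam': array([[-0.28090756,  0.95965683, -0.01223597,  0.14425136],
       [ 0.74535007,  0.21010927, -0.63269848, -0.28880975],
       [-0.60460252, -0.18684987, -0.77430157,  1.41390122],
       [ 0.        ,  0.        ,  0.        ,  1.        ]])}
top {'fx': 397.0053753564324, 'fy': 397.0053753564324, 'cx': 323.1576955400033, 'cy': 197.73466664443458, 'dist_coeffs': array([-0.07756769,  0.        ,  0.        ,  0.        ,  0.        ]), 'world_to_cam': array([[ 0.00643737, -0.99991955, -0.01092976,  0.00540212],
       [-0.99212791, -0.00501948, -0.12512803,  0.54374999],
       [ 0.1250631 ,  0.01164921, -0.9920804 ,  1.16593386],
       [ 0.        ,  0.        ,  0.        ,  1.        ]])}
{'t': 0.1, 'q': array([ 9.27494980e-01,  5.28380677e-01,  1.43379069e+00,  1.26713551e-05,
        1.18140231e+00, -1.78443089e-01]), 'qd': array([ 2.97981071e-04, -2.75192123e-03, -3.20439529e-03,  3.33208247e-05,
        8.22946990e-04, -6.53463462e-04]), 'tau': array([-3.00928502e-05, -4.43309784e+01, -1.78584784e+01, -1.68075630e-04,
        3.86141488e-03, -3.66626443e-05]), 'tcp_pos': array([0.27993407, 0.5584525 , 0.40382129]), 'tool_rot': array([ 2.30344243e-01,  9.73108703e-01, -9.05731676e-04, -4.00989730e-04]), 'force': array([-0.40097441, -1.05620344,  0.33909381]), 'ft_torque': array([-0.02455898, -0.02392119, -0.01257991]), 'gripper_force': 0.0, 'finger_gap': 1.000801925077727}
```

View pics/scene0.png

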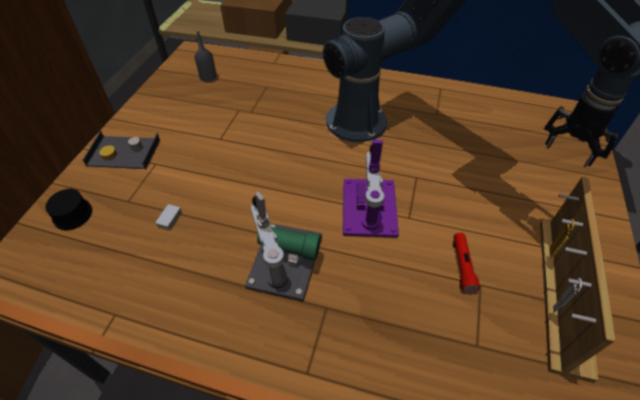

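View pics/top0.png

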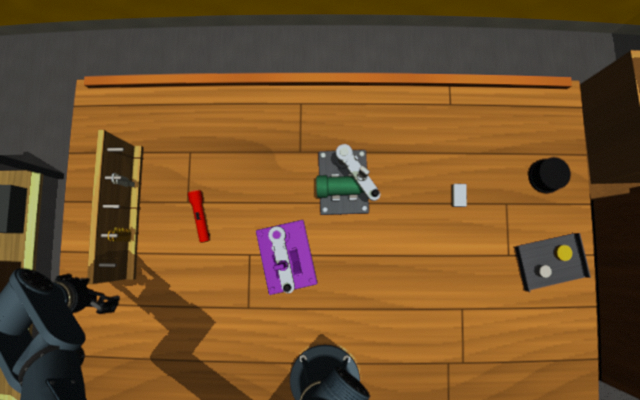

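The top picture shows the real stand with its base around (343,182), the post around (345,153) and the knob end around (375,195). The purple look-alike is at (287,257) and the torch at (199,215). I'll enlarge both views next.

```bash
python3 - <<'E'
import cv2,numpy as np
a=cv2.imread("pics/top0.png")[140:220,303:393];b=cv2.imread("pics/scene0.png")[185:305,235:335]
a=cv2.resize(a,None,fx=5,fy=5,interpolation=2);b=cv2.resize(b,None,fx=3.4,fy=3.4,interpolation=2)
c=np.zeros((410,800,3),np.uint8);c[:400,:450]=a;c[:b.shape[0],455:455+b.shape[1]]=b[:410]
cv2.imwrite("pics/crop0.png",c)
E
```

```text
(no output)
```

View pics/crop0.png

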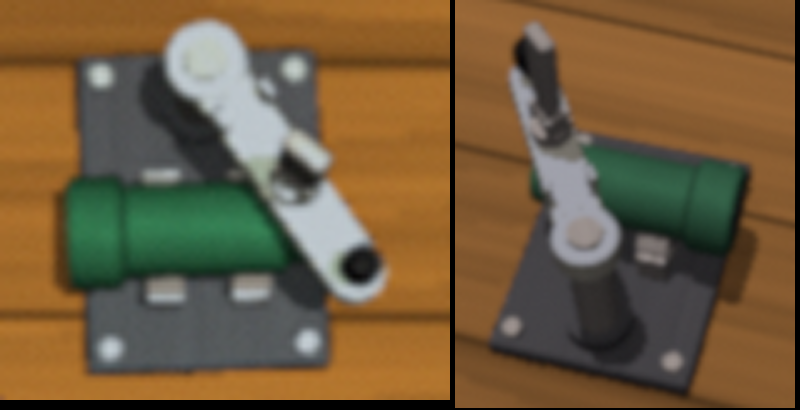

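The crop shows the stand's base corners at about (80,60), (315,52), (328,362) and (88,372) in crop pixels, the post cap at (205,58), the knob at (360,264), and the lever top at (310,150), standing upright. Now I'll convert these pixels to positions.

```bash
cat > h.py <<'E'
import numpy as np,cv2
from station import *
def ray(n,uv,z,c=None):
    c=c or get_calibration(n); K=np.array([[c['fx'],0,c['cx']],[0,c['fy'],c['cy']],[0,0,1]])
    p=cv2.undistortPoints(np.array([[uv]],float),K,c['dist_coeffs'])[0,0]
    T=c['world_to_cam'];R=T[:3,:3];o=-R.T@T[:3,3];d=R.T@np.array([p[0],p[1],1])
    return o+d*(z-o[2])/d[2]
def proj(n,P,c=None):
    c=c or get_calibration(n); K=np.array([[c['fx'],0,c['cx']],[0,c['fy'],c['cy']],[0,0,1]])
    T=c['world_to_cam'];return cv2.projectPoints(np.array(P,float).reshape(-1,1,3),cv2.Rodrigues(T[:3,:3])[0],T[:3,3],K,c['dist_coeffs'])[0][:,0]
E
python3 - <<'E'
from h import *
t=lambda u,v:(u/5+303-.4,v/5+140-.4)
s=lambda u,v:((u-455)/3.4+235-.35,v/3.4+185-.35)
C=np.array([ray("top",t(*p),.016)[:2] for p in [(80,60),(315,52),(328,362),(88,372)]])
print(C,C.mean(0)); m=C.mean(0)
d=(C[0]+C[1]-C[2]-C[3])/2;e=(C[0]+C[3]-C[1]-C[2])/2
print(np.linalg.norm(d),np.linalg.norm(e),np.arctan2(d[1],d[0]),np.arctan2(-e[0],e[1]))
B=np.array([ray("top",t(*p),.018)[:2] for p in [(101,76),(294,69),(308,342),(111,348)]]);print(B.mean(0))
d=(B[0]+B[1]-B[2]-B[3])/2;e=(B[0]+B[3]-B[1]-B[2])/2;print(np.arctan2(d[1],d[0]),np.arctan2(-e[0],e[1]))
print("post",ray("top",t(205,58),.14),ray("scene",s(584,232),.14))
print("knob",ray("top",t(360,264),.167),ray("scene",s(524,52),.167))
print("levertop",ray("top",t(312,150),.243),ray("scene",s(540,32),.243))
E
```

```text
[[ 0.6909382   0.02389018]
 [ 0.69673334 -0.12267544]
 [ 0.5027764  -0.12914162]
 [ 0.49589011  0.01745361]] [ 0.59658451 -0.05261832]
0.19460948202425707 0.14671749675695617 0.03315642770475204 0.04323060524769439
[ 0.59772429 -0.05298621]
0.04318636843568672 0.03874447905250913
post [ 0.66187411 -0.04906068  0.14      ] [ 0.66263683 -0.05049708  0.14      ]
knob [ 0.54213064 -0.13132261  0.167     ] [ 0.54997352 -0.13335512  0.167     ]
levertop [ 0.5892499  -0.09872151  0.243     ] [ 0.58877832 -0.09709879  0.243     ]
```

The post-to-knob distance is 145.5 mm, as expected, and the post agrees between the two cameras. That gives stand yaw ≈ 0.042, swing ≈ 0.56 and bolt axis ≈ (0.592, -0.097). Next I'll move over to a pre-push position.

```bash
python3 -m jog '{"linear":[[0,0,60],[0,-40,0],[15,-55,0],[25,-55,0],[25,-55,0],[25,-55,0],[25,-55,0],[25,-55,0],[25,-55,0],[25,-55,0],[25,-55,0],[25,-55,0]],"turn":[0,0,1,1,1,1,1,1,0,0,0,0]}' 0 40
python3 -m jog '{"linear":[[25,-55,0],[25,-55,0],[20,-50,0],[0,-20,0],[0,0,0],[0,0,0]],"turn":[0,0,0,0,0,0]}'
python3 - <<'E'
from h import *
s=sense();print(s['tcp_pos'],s['q'])
c=get_calibration("wrist");im=snapshot("wrist");np.save("w1.npy",c,allow_pickle=True)
cv2.imwrite("pics/w1.png",im[:,:,::-1]);cv2.imwrite("pics/t1.png",snapshot("top")[:,:,::-1])
for n,p in dict(knob=(.542,-.131,.167),post=(.662,-.049,.135),lev=(.592,-.097,.243)).items(): print(n,proj("wrist",p,c))
E
```

```text
t: 1.6
tcp_pos: [0.5205, -0.0332, 0.4645]
tool_rot: [-0.029, 1.0, 0.0, -0.0]
force: [1.5, 1.1, 1.0]
finger_gap: 0.002
gripper_force: 0.0
t: 2.35
tcp_pos: [0.5895, -0.2097, 0.4645]
tool_rot: [-0.03, 1.0, 0.001, -0.001]
force: [0.3, 0.6, 0.2]
finger_gap: 0.002
gripper_force: 0.0
[ 0.58952611 -0.2097179   0.46451758] [-5.20267393e-01  4.70448396e-01  1.35903638e+00  7.65190127e-04
  1.31400245e+00 -2.15107735e+00]
knob [[407.14920345 151.68549842]]
post [[453.11581108 255.49099986]]
lev [[473.54610844 240.09292122]]
```

View pics/w1.png

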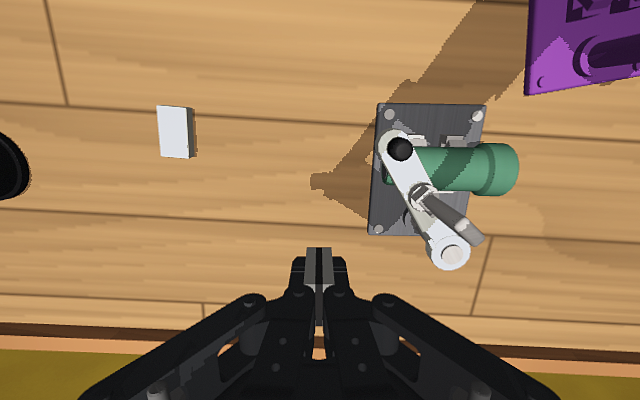

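The wrist view confirms the estimate: knob at (400,149), post at (453,254), lever top near (473,236), all within a few mm of the prediction. Next I'll descend beside the knob and push it in +y.

```bash
python3 -m jog '{"linear":[[-22,15,-20],[-22,10,-40],[0,0,-40],[0,0,-40],[0,0,0]],"turn":[0,0,0,0,0]}'
python3 -m jog '{"linear":[[0,8,0],[0,8,0],[-1,8,0],[-2,8,0],[-2,8,0],[-3,8,0],[-3,8,0],[-3,8,0],[0,0,0]],"turn":[0,0,0,0,0,0,0,0,0]}'
```

```text
t: 3.08
tcp_pos: [0.545, -0.1845, 0.3225]
tool_rot: [-0.03, 1.0, 0.002, -0.003]
force: [0.4, 0.7, -0.0]
finger_gap: 0.003
gripper_force: 0.0
t: 4.2
tcp_pos: [0.532, -0.1212, 0.3246]
tool_rot: [-0.029, 1.0, 0.001, 0.0]
force: [-0.2, -1.0, 0.0]
finger_gap: -0.001
gripper_force: 0.0
```

```bash
python3 -m jog '{"linear":[[-2,7,0],[-2,7,0],[-2,7,0],[-2,6,0],[-2,4,0],[-1,3,0],[0,0,0]],"turn":[0,0,0,0,0,0,0]}'
python3 - <<'E'
from h import *
t=snapshot("top");w=snapshot("wrist");c=get_calibration("wrist")
w=cv2.resize(w[:260,220:540],None,fx=1.5,fy=1.5);t=cv2.resize(t[140:220,310:390],None,fx=4,fy=4,interpolation=2)
o=np.zeros((400,800,3),np.uint8);o[:390,:480]=w;o[:320,480:800]=t
cv2.imwrite("pics/c2.png",o[:,:,::-1])
E
```

```text
t: 5.08
tcp_pos: [0.521, -0.088, 0.3248]
tool_rot: [-0.029, 1.0, 0.0, -0.0]
force: [-0.1, -0.7, 0.4]
finger_gap: 0.003
gripper_force: 0.2
```

View pics/c2.png

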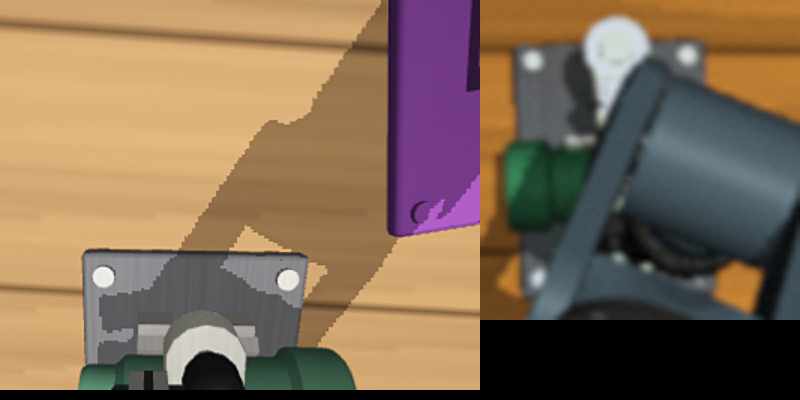

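The knob at (207,370) in the left panel is close to the stand's mid-line, and the arm is almost straight. I'll push in small steps until the force rises at the stop.

```bash
python3 -m jog '{"linear":[[0,2,0],[0,2,0],[0,2,0],[0,2,0],[0,0,0]],"turn":[0,0,0,0,0]}'
python3 -m jog '{"linear":[[0,2,0],[0,1,0],[0,1,0],[0,0,0]],"turn":[0,0,0,0]}'

```

```text
t: 5.8
tcp_pos: [0.521, -0.0803, 0.3247]
tool_rot: [-0.03, 1.0, -0.0, -0.0]
force: [-1.0, -2.3, 0.3]
finger_gap: -0.001
gripper_force: 1.3
t: 6.3
tcp_pos: [0.5211, -0.0788, 0.3248]
tool_rot: [-0.031, 1.0, -0.003, -0.0]
force: [-4.1, -12.9, -1.3]
finger_gap: -0.001
gripper_force: 5.9
```

The force rose to 13 N with TCP y at -0.079, which matches the knob position expected at the stop. I'll back off, rise and look at the lever.

```bash
python3 -m jog '{"linear":[[0,-12,0],[0,-25,0],[0,-20,30],[10,0,50],[30,0,50],[40,0,50],[0,0,0],[0,0,0]],"turn":[0,0,0,0,0,0,0,0]}'
python3 - <<'E'
from h import *
s=sense();c=get_calibration("wrist");w=snapshot("wrist");T=c['world_to_cam'];print(s['tcp_pos'],"cam",-T[:3,:3].T@T[:3,3])
np.save("w3.npy",w);import pickle;pickle.dump(c,open("c3.pkl","wb"))
for n,p in dict(knob=(.517,-.055,.167),post=(.662,-.049,.135),levtop=(.577,-.053,.243),piv=(.577,-.053,.16)).items(): print(n,proj("wrist",p,c))
t=snapshot("top")[140:220,310:390]
o=np.zeros((400,800,3),np.uint8);q=proj("wrist",(.577,-.053,.2),c)[0].astype(int)
x0=max(0,min(q[0]-120,400));y0=max(0,min(q[1]-100,200));print(x0,y0)
o[:400,:480]=cv2.resize(w[y0:y0+200,x0:x0+240],(480,400),interpolation=2);o[:320,480:]=cv2.resize(t,(320,320),interpolation=2)
cv2.imwrite("pics/c3.png",o[:,:,::-1])
E
```

```text
t: 7.3
tcp_pos: [0.5997, -0.1328, 0.5026]
tool_rot: [-0.03, 1.0, 0.001, -0.001]
force: [-0.1, 0.4, -0.9]
finger_gap: -0.002
gripper_force: 0.0
[ 0.59973084 -0.13279756  0.50260246] cam [ 0.51569844 -0.13785665  0.47114716]
knob [[400.58827959 110.39830952]]
post [[381.21686256 230.25424883]]
levtop [[417.0361076  189.38526585]]
piv [[392.35850451 168.13644338]]
282 76
```

View pics/c3.png

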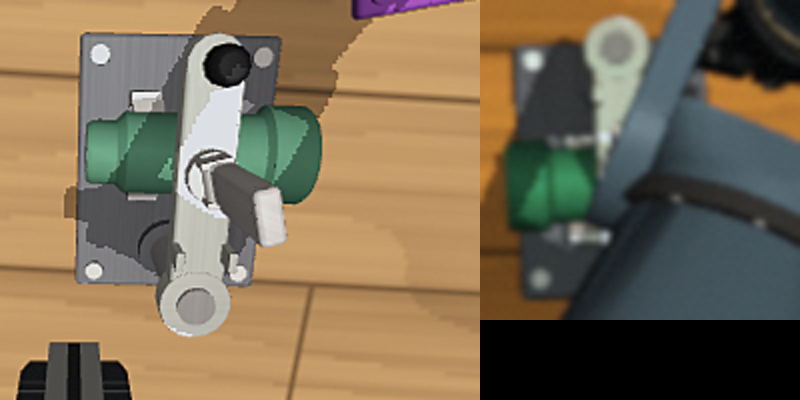

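The lever stands upright. Its top face has corners near (254,194), (278,188), (287,238) and (263,246) in the crop, the knob is at (227,62), and the arm lies straight over the stub. I'll compute the lever yaw now.

```bash
python3 - <<'E'
from h import *
import pickle
c=pickle.load(open("c3.pkl","rb"))
g=lambda u,v:(u/2+282-.25,v/2+76-.25)
R=lambda p,z:ray("wrist",g(*p),z,c)[:2]
P=np.array([R(p,.2415) for p in [(254,194),(278,188),(287,238),(263,246)]]);print(P.round(4).tolist(),P.mean(0))
w=P[2]+P[3]-P[0]-P[1];n=P[1]+P[2]-P[0]-P[3]
print("wide",np.linalg.norm(w)/2,np.degrees(np.arctan2(w[1],w[0])),"thick",np.linalg.norm(n)/2,np.degrees(np.arctan2(n[1],n[0])))
k,p=R((227,62),.167),R((197,305),.135);print(k,p,np.linalg.norm(k-p),np.degrees(np.arctan2(*(p-k)[::-1])))
print("base",[R(q,.017).round(4).tolist() for q in [(100,54),(262,57),(238,273),(93,270)]])
E
```

```text
[[0.5639, -0.0615], [0.5609, -0.0522], [0.5816, -0.0449], [0.5856, -0.0542]] [ 0.57301814 -0.05320146]
wide 0.02240829470513703 19.031372535882763 thick 0.009939713031995367 110.75386317566634
[ 0.51387741 -0.0608237 ] [ 0.65932666 -0.05057239] 0.14581005508421865 4.031557686969059
base [[0.5129, -0.1174], [0.508, 0.0025], [0.6788, 0.0106], [0.6832, -0.1107]]
```

Bolt ≈ 106° ≈ 1.85 rad unscrewed, with the lever thickness axis at yaw ≈ 110° and the axis at about (0.575, -0.0535). I'll go above it with the fingers half open and check before descending.

```bash
python3 -m jog '{"linear":[[-12,40,0],[-12,39,0],[0,0,-30],[0,0,-35],[0,0,0],[0,0,0]],"turn":[1,1,1,0.2,0,0]}' 0.5 25
python3 - <<'E'
from h import *
s=sense();c=get_calibration("wrist");w=snapshot("wrist");R=s['tool_rot'];print(s['tcp_pos'],s['q'],"yaw y",np.degrees(np.arctan2(2*R[1]**2-1,2*R[0]*R[1]))) 
import pickle;pickle.dump(c,open("c4.pkl","wb"))
for n,p in dict(levtop=(.575,-.0535,.2415),tip=(s['tcp_pos'][0],s['tcp_pos'][1],.2415)).items(): print(n,proj("wrist",p,c))
cv2.imwrite("pics/w4.png",cv2.resize(w[140:400,140:500],None,fx=2,fy=2)[:,:,::-1])
E
```

```text
t: 8.15
tcp_pos: [0.5762, -0.0545, 0.4388]
tool_rot: [-0.168, 0.986, 0.0, 0.0]
force: [1.1, 0.4, 1.4]
finger_gap: 0.5
gripper_force: 0.0
[ 0.5762241  -0.05453887  0.4388457 ] [-2.87379412e-01  4.27024684e-01  1.51139610e+00  1.98011141e-04
  1.20315305e+00 -2.19563721e+00] yaw y 109.33104067275913
levtop [[320.41819153 242.45020833]]
tip [[318.23134362 243.60414988]]
```

View pics/w4.png

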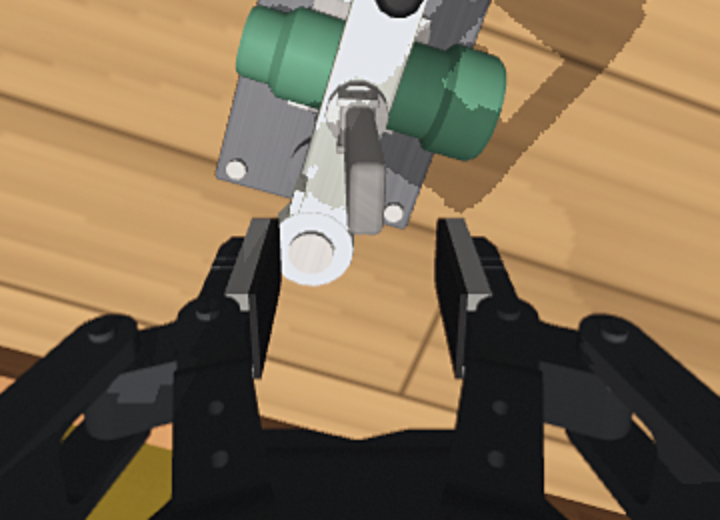

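The lever's top face (centre (367,198), corners (352,163) to (382,232)) sits square between the pads, with a small offset. I'll compute the correction.

```bash
python3 - <<'E'
from h import *
import pickle
c=pickle.load(open("c4.pkl","rb"))
g=lambda p:ray("wrist",(p[0]/2+140-.25,p[1]/2+140-.25),.241,c)[:2]
P=np.array([g(p) for p in [(352,163),(384,163),(382,232),(350,233)]]);print(P.mean(0),np.degrees(np.arctan2(*(P[2]+P[3]-P[0]-P[1])[::-1])),np.linalg.norm(P[2]+P[3]-P[0]-P[1])/2)
E
```

```text
[ 0.57235973 -0.05253697] 18.1329460975865 0.024263777226863553
```

```bash
python3 -m jog '{"linear":[[-3,1.5,-20],[0,0,-20],[0,0,-20],[0,0,0]],"turn":[0,0,0,0]}'
python3 -m jog '{"linear":[[0,0,0],[0,0,0],[0,0,0],[0,0,0],[0,0,0],[0,0,0]],"turn":[0,0,0,0,0,0]}' 0 25
python3 -c "
from station import *
print(sense()['ft_torque'])"
```

```text
t: 8.7
tcp_pos: [0.5731, -0.053, 0.3785]
tool_rot: [-0.168, 0.986, 0.0, -0.0]
force: [-0.4, 1.1, -0.3]
finger_gap: 0.5
gripper_force: 0.0
t: 9.45
tcp_pos: [0.574, -0.0536, 0.38]
tool_rot: [-0.168, 0.986, -0.002, 0.002]
force: [0.7, -4.9, 6.8]
finger_gap: 0.139
gripper_force: 25.6
[-1.03318499 -0.33145265 -0.10764413]
```

The gap is 11.8 mm, so the lever is held by its 12 mm faces. Now I'll screw in clockwise while lowering with the thread.

```bash
python3 -m jog '{"linear":[[0,0,-0.2],[0,0,-0.2],[0,0,-0.2],[0,0,-0.2],[0,0,-0.2],[0,0,-0.2],[0,0,-0.2],[0,0,-0.2],[0,0,-0.2],[0,0,-0.2],[0,0,0]],"turn":[-1,-1,-1,-1,-1,-1,-1,-1,-1,-1,0]}'
python3 -c "
from station import *
print(sense()['ft_torque'])"
python3 -m jog '{"linear":[[0,0,-0.2],[0,0,-0.2],[0,0,-0.2],[0,0,-0.2],[0,0,-0.2],[0,0,-0.2],[0,0,-0.2],[0,0,-0.2],[0,0,0]],"turn":[-1,-1,-1,-1,-1,-1,-1,-1,0]}'
python3 -c "
from station import *
print(sense()['ft_torque'])"
```

```text
t: 10.82
tcp_pos: [0.5741, -0.0533, 0.3782]
tool_rot: [0.264, 0.964, -0.0, 0.003]
force: [1.3, -3.8, 7.2]
finger_gap: 0.137
gripper_force: 24.9
[-0.87346609 -0.24093859 -0.08786641]
t: 11.95
tcp_pos: [0.5743, -0.0531, 0.3769]
tool_rot: [0.578, 0.816, 0.001, 0.003]
force: [1.2, -2.6, 6.6]
finger_gap: 0.136
gripper_force: 24.6
[-0.63436864 -0.2951653  -0.13735805]
```

```bash
T() { python3 -c "
from station import *
print(sense()['ft_torque'])"; }
python3 -m jog '{"linear":[[0,0,-0.2],[0,0,-0.2],[0,0,0]],"turn":[-1,-1,0]}';T
python3 -m jog '{"linear":[[0,0,-0.1],[0,0,-0.1],[0,0,0]],"turn":[-0.5,-0.5,0]}';T
python3 -m jog '{"linear":[[0,0,-0.1],[0,0,0]],"turn":[-0.5,0]}';T
```

```text
t: 12.32
tcp_pos: [0.5744, -0.0531, 0.3767]
tool_rot: [0.647, 0.762, 0.001, 0.003]
force: [1.9, -3.3, 8.8]
finger_gap: 0.138
gripper_force: 24.7
[-0.58739928 -0.20613039 -0.10962711]
t: 12.7
tcp_pos: [0.5744, -0.0531, 0.3766]
tool_rot: [0.68, 0.734, 0.002, 0.003]
force: [2.1, -2.5, 9.9]
finger_gap: 0.137
gripper_force: 24.7
[-0.60358098 -0.23242123  0.01264317]
t: 12.95
tcp_pos: [0.5744, -0.0531, 0.3766]
tool_rot: [0.695, 0.719, 0.002, 0.003]
force: [1.2, -2.3, 9.4]
finger_gap: 0.14
gripper_force: 24.8
[-0.54605524 -0.21454731  0.18049103]
```

```bash
T() { python3 -c "
from station import *
print(sense()['ft_torque'])"; }
python3 -m jog '{"linear":[[0,0,0],[0,0,0]],"turn":[-0.5,0]}';T
python3 -m jog '{"linear":[[0,0,0],[0,0,0]],"turn":[-0.5,0]}';T
python3 -m jog '{"linear":[[0,0,0],[0,0,0]],"turn":[-0.5,0]}';T
```

```text
t: 13.2
tcp_pos: [0.5745, -0.053, 0.3766]
tool_rot: [0.71, 0.704, 0.001, 0.003]
force: [2.4, -2.3, 9.1]
finger_gap: 0.142
gripper_force: 32.7
[-0.50467165 -0.32955474  0.74023354]
t: 13.45
tcp_pos: [0.5745, -0.0528, 0.3766]
tool_rot: [0.725, 0.689, 0.001, 0.003]
force: [1.3, -0.4, 9.3]
finger_gap: 0.138
gripper_force: 51.4
[-0.43901768 -0.31998585  0.99998932]
t: 13.7
tcp_pos: [0.5745, -0.0527, 0.3767]
tool_rot: [0.739, 0.674, 0.001, 0.003]
force: [1.0, -1.3, 9.4]
finger_gap: 0.134
gripper_force: 67.4
[-0.33807495 -0.27926238  1.54669887]
```

Torque rose to 1.5 N m against the hard stop at yaw ≈ 2°, so the bolt is snug. I'll ease off the torque, release, lift, close and go to the side of the lever facing the robot.

```bash
python3 -m jog '{"linear":[[0,0,0],[0,0,0],[0,0,0]],"turn":[0.9,0.4,0]}'
python3 -m jog '{"linear":[[0,0,0],[0,0,0],[0,0,0],[0,0,20],[0,0,30],[0,0,35],[0,0,0]],"turn":[0,0,0,0,0,0,0]}' 0.5 25
python3 -m jog '{"linear":[[-20,0,0],[-24,0,0],[0,0,0],[0,0,0],[0,0,0]],"turn":[0.2,0,0,0,0]}' 0
python3 - <<'E'
from h import *
s=sense();R=s['tool_rot'];print(s['tcp_pos'],"yaw y",np.degrees(np.arctan2(2*R[1]**2-1,2*R[0]*R[1])))
w=snapshot("wrist");t=snapshot("scene")[170:310,225:345]
o=np.zeros((560,800,3),np.uint8);o[:240,:384]=cv2.resize(w,(384,240),interpolation=3);o[:467,390:790]=cv2.resize(t,(400,467),interpolation=2)
cv2.imwrite("pics/c5.png",o[:,:,::-1])
E
```

```text
t: 14.08
tcp_pos: [0.5744, -0.0529, 0.3765]
tool_rot: [0.701, 0.713, 0.002, 0.003]
force: [2.1, -2.1, 9.8]
finger_gap: 0.14
gripper_force: 27.9
t: 14.95
tcp_pos: [0.5737, -0.0528, 0.4618]
tool_rot: [0.702, 0.712, 0.001, 0.002]
force: [-0.6, -0.4, -0.4]
finger_gap: 0.499
gripper_force: 0.0
t: 15.58
tcp_pos: [0.5299, -0.0529, 0.4589]
tool_rot: [0.695, 0.719, 0.0, 0.0]
force: [-0.3, 0.5, 0.9]
finger_gap: -0.001
gripper_force: 0.0
[ 0.52987685 -0.05292796  0.45890073] yaw y 1.8756647756046663
```

View pics/c5.png

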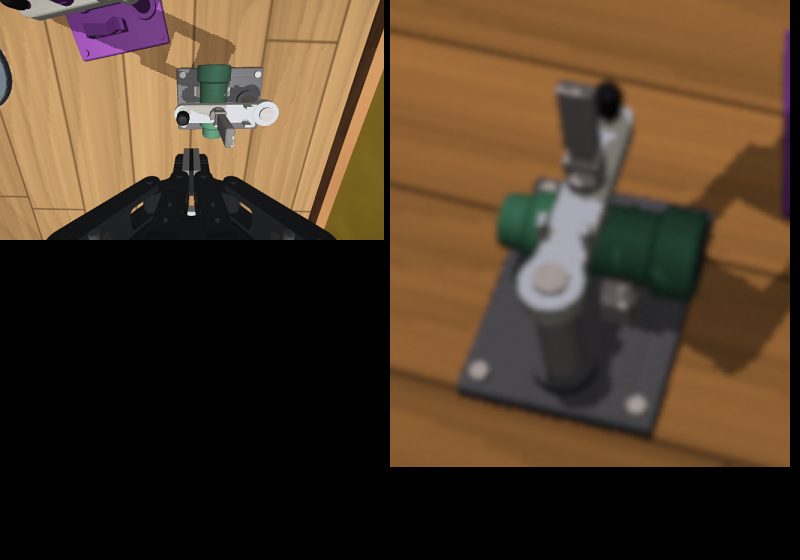

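The lever stands upright, its broad face now square to the arm at (575,120) in the right panel, with the arm over the stub. I'll descend on the robot side and fold it over towards the post.

```bash
python3 -m jog '{"linear":[[0,0,-35],[0,0,-35],[0,0,0]],"turn":[0,0,0]}'
python3 -m jog '{"linear":[[8,0,0],[8,0,0],[8,0,0],[8,0,0],[8,0,-1],[8,0.5,-3],[8,0.5,-4],[0,0,0]],"turn":[0,0,0,0,0,0,0,0]}'
```

```text
t: 16.05
tcp_pos: [0.5285, -0.0526, 0.3869]
tool_rot: [0.695, 0.719, -0.001, -0.003]
force: [-0.1, -0.3, -0.4]
finger_gap: -0.0
gripper_force: 0.0
t: 17.05
tcp_pos: [0.5859, -0.0518, 0.3807]
tool_rot: [0.695, 0.719, 0.0, 0.0]
force: [0.1, 0.2, 0.4]
finger_gap: 0.005
gripper_force: 0.1
```

```bash
python3 -m jog '{"linear":[[6,0.5,-3],[6,0.5,-4],[6,0.5,-5],[5,0,-6],[4,0,-7],[3,0,-7],[0,0,0]],"turn":[0,0,0,0,0,0,0]}'
python3 - <<'E'
from h import *
t=snapshot("scene")[170:310,225:345]
cv2.imwrite("pics/c6.png",cv2.resize(t,(480,560),interpolation=2)[:,:,::-1])
E
```

```text
t: 17.92
tcp_pos: [0.615, -0.0502, 0.348]
tool_rot: [0.695, 0.719, -0.001, -0.001]
force: [-0.2, -0.5, -0.2]
finger_gap: -0.001
gripper_force: 0.0
```

View pics/c6.png

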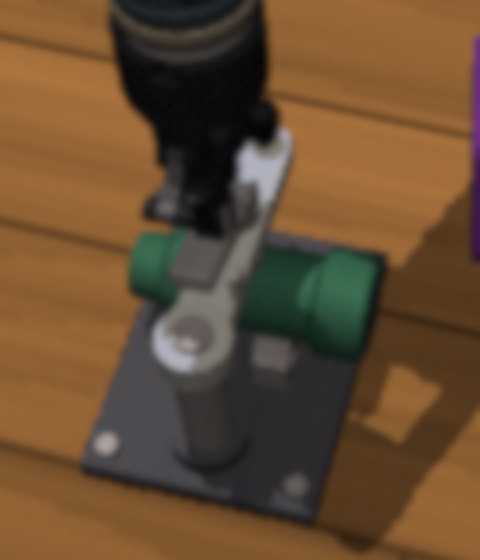

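The lever is mostly folded towards the post, at about (205,258) under the fingertips. I'll press it down the rest of the way.

```bash
python3 -m jog '{"linear":[[3,0,-4],[2,0,-4],[0,0,-3],[0,0,0]],"turn":[0,0,0,0]}'
python3 -m jog '{"linear":[[0,0,-1],[0,0,-1],[0,0,0]],"turn":[0,0,0]}'
python3 -m jog '{"linear":[[0,0,-1],[0,0,-1],[0,0,0]],"turn":[0,0,0]}'
```

```text
t: 18.48
tcp_pos: [0.6202, -0.0503, 0.3379]
tool_rot: [0.695, 0.719, 0.0, -0.0]
force: [-0.2, -0.6, -0.6]
finger_gap: 0.0
gripper_force: 0.1
t: 18.85
tcp_pos: [0.6205, -0.0504, 0.3366]
tool_rot: [0.695, 0.719, 0.0, 0.001]
force: [-0.3, 0.2, 1.9]
finger_gap: 0.002
gripper_force: 1.2
t: 19.23
tcp_pos: [0.6208, -0.0503, 0.3359]
tool_rot: [0.695, 0.719, 0.001, 0.001]
force: [0.2, -0.7, 8.5]
finger_gap: -0.0
gripper_force: 4.3
```

The tips stopped at z = 0.163 with the force rising, which is the lever's top when level. One more press, then I'll retreat and check.

```bash
python3 -m jog '{"linear":[[0,0,-1],[0,0,-1],[0,0,0],[0,0,0]],"turn":[0,0,0,0]}'
python3 -m jog '{"linear":[[0,0,10],[0,0,30],[0,0,50],[0,0,50],[-20,-40,0],[-20,-50,0],[0,-40,0],[0,0,0],[0,0,0]],"turn":[0,0,0,0,0,0,0,0,0]}'
python3 - <<'E'
from h import *
import pickle
c=get_calibration("wrist");pickle.dump(c,open("c7.pkl","wb"));w=snapshot("wrist");t=snapshot("scene")[170:310,225:345]
q=proj("wrist",(.59,-.053,.15),c)[0].astype(int);x0=max(0,min(q[0]-110,420));y0=max(0,min(q[1]-100,200));print(q,x0,y0)
o=np.zeros((410,800,3),np.uint8);o[:400,:440]=cv2.resize(w[y0:y0+200,x0:x0+220],(440,400),interpolation=2);o[:408,445:795]=cv2.resize(t,(350,408),interpolation=2)
cv2.imwrite("pics/c7.png",o[:,:,::-1])
E
```

```text
t: 19.73
tcp_pos: [0.621, -0.0503, 0.3353]
tool_rot: [0.695, 0.719, 0.001, 0.002]
force: [-1.5, 1.3, 14.6]
finger_gap: 0.002
gripper_force: 7.0
t: 20.85
tcp_pos: [0.58, -0.1801, 0.4716]
tool_rot: [0.696, 0.718, -0.0, -0.001]
force: [-0.2, 0.0, 0.7]
finger_gap: -0.0
gripper_force: 0.0
[335  52] 225 0
```

View pics/c7.png

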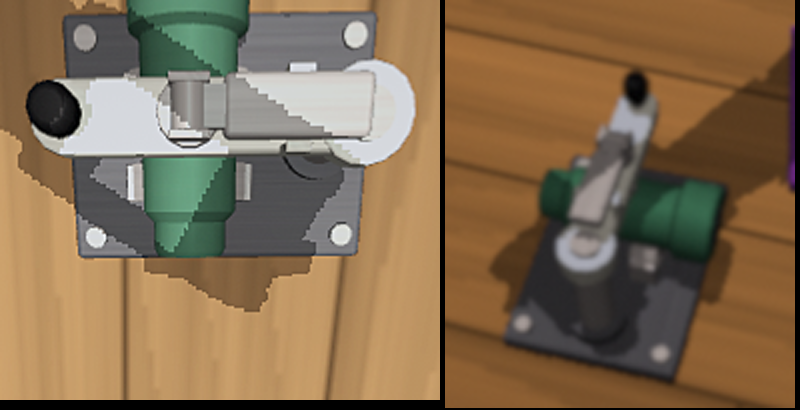

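The picture shows the lever lying level along the arm, from (225,105) to (375,105), parallel to it. The arm is square over the stub, the stub is still in the vee, and the robot is clear.

```bash
python3 -c "
from station import *
print(sign_off())"
```

```text
the job is handed in; nothing more can be done
None
```

I handed the job in at about 21 s: the clamp arm is at its stop, the bolt was screwed in snug with its lever standing, the lever is folded down along the arm, and the robot is clear. The sign-off returned no verdict; the last pictures show the stub still in the vee, and I did not touch the torch or the gauge block.

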